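# Set out the oil-immersion bench

## Robot

A 6-joint arm with a two-finger parallel gripper is mounted at the origin on the work surface. World frame = base frame: x ahead of the robot, y to its left, z up, the work surface at z = 0. Lengths are in m, angles in rad, forces in N, time in s.
With the tool pointing down it reaches from about 0.325 to 0.775 m from the base axis. Payload 5.5 kg.
Tool frame: the origin (TCP) lies at the very end of the fingers, on their centre line; the grasp point (between the pads) lies 19 mm behind it (env.grip_point_offset is the distance from the TCP to the grasp point, in m); z points along the fingers, y is the direction in which the jaws open and shut (so a half turn about z gives the same grasp; the last joint's range is limited). The gripper opens to 85 mm and grips with 20 to 120 N. Pads are 22 mm wide; open, the fingers measure 114 mm over their backs; the gripper's body (76 mm by 85 mm) begins 54 mm behind the grasp point. The pads swing forward as they close: fully open they stand 13 mm farther back than shut.
Start: joints at [-1.396, 0.091, 1.231, -0, 1.82, -0.057], TCP at [0.138, -0.584, 0.197] pointing down, gripper open.
Joint ranges: [-2.87, 2.87], [-0.86, 2.18], [0.17, 2.46], [-1.51, 4.65], [0.06, 2.69], [-2.65, 2.65]. Speed limits (rad/s): [2.57, 2.57, 3.01, 3.14, 3.14, 3.14].

## Interface

Orientations are given as a rotation vector (axis times angle).
In Python, from station import monitor, read_camera, env, regions_of, landmark_of gives the robot as it stands. The module is installed in compiled form; this text tells all that it offers.
- The arm moves only by the tool play_rows, never from a script. Its argument "rows" is a list of rows, each a list of 7 numbers: the shift along the tool's x, y, z in cm, then the turn, a rotation vector about the tool's x, y, z in degrees, then the closure, from 0 (fully open) to 1 (shut). A call has 1 to 8 rows; each row is the pose to reach, as a shift and turn from the pose commanded when the call began, along the tool's axes at that moment; what a row does not reach only later rows make up. A row lasts 1/8 s, in which the tool goes at most 62.5 mm and 10.7 degrees, less where a joint would pass 70% of its speed; a pose out of reach is approached as far as the arm can. A call with a gripper value outside its range is refused whole. The fingers move at their own pace and stop on an object; "grip_force" is the grip in N (left out, the last holds). Time passes only in rows, so rows that repeat a pose let the fingers close. It gives the time, the measured TCP pose, the force and the opening at its end, in the units of the state.
- monitor.observe(): the state, without advancing time (a new reading comes with each control period).
- read_camera(name): name is "scene" or "top" or "wrist"; returns a dict with "pixels" (400x640x3 uint8, red, green, blue), "vfov" (degrees; the focal length in pixels is half the picture's height over the tangent of half this angle, whatever the lens; pixels are square), "cx", "cy" (the principal point, pixels), "cam_to_world" (4x4, takes a point from camera to world coordinates). Camera axes: x right, y up, looking along -z (the intrinsics and any distortion apply to the point x, -y, -z); pixel columns grow to the right and rows downward; lengths in m; the calibration is good to about 2 mm. A picture is of the moment at which its call begins. There is no depth.
- env.hand_in(): hands the job in, once; it reports no verdict.
Trained networks look in a picture, given as the dict that the camera call returned (one of the last four; its "shot" number tells which), for a name from the list of things; names that differ only in an ending like _2 or _b are one class to them, and where a whole thing is asked for, a point or a joint stands for the part that bears it (a point fixed in the world has none). Each returns a list of dicts, best first, with "score" (0 to 1); they miss things now and then, are a little off and sometimes report something else, mostly with a low value. They report only what shows in the picture. A call takes as long as a camera call. They do not tell look-alikes from the thing itself.
- regions_of(thing, picture): "region" (400x640 bool, what is visible of it).
- landmark_of(thing, picture): "point" ([x, y, z] in m, in world coordinates, good to about 4 mm: a listed point, or the origin of a listed thing).
The state is a dict: "time": time; "joint_pos": joint angles; "joint_velocities": joint speeds; "tau": joint torques, N m; "tcp_pos": TCP position; "ee_rot": TCP orientation; "contact_force": force on the tool from outside, world axes, zero at the start; "wrist_torque": the same for the moment, N m; "finger_gap": opening from 0.0 (shut) to 1.0 (fully open).
Only numpy, scipy, OpenCV 4.12 (cv2) and the standard library are available. Lean on these libraries where they do the work, as an engineer would, in place of code of your own. Each camera call takes 0.05 s, during which the arm holds its last target.

## Task

Set the microscope bench out for the next sample: lay the orange slide box on the middle of the green mat, its long sides along the mat's long sides, and put the red dish centred on top of it. Stand the amber oil bottle on the white tray exactly midway between the two capped jars, and stand the blue-ringed objective on the tray squarely in front of the blue-capped jar (on the robot's side of it, straight along the tray's short sides) with about 2 cm between them. Leave the yellow-ringed objective where it stands, and leave everything upright, released and at rest.

Things in the scene. Friction and masses are not known exactly. Their poses are not given: they have to be found in the camera images.
- slide_box_center (a point): closed orange slide box, 54 mm (its x) by 90 mm (its y, the long side) by 32 mm tall, about 0.15 kg, lying flat on the bench. Point at its centre, 16 mm above its underside.
- dish_center (a point): closed flat round dish, red lid with a white foot ring, 57 mm across and 16 mm tall, about 0.06 kg, lying flat, red side up. Point at its centre, 8 mm above its underside.
- bottle_center (a point): upright amber oil bottle, 30 mm across up to 42 mm height, then a neck and a white cap 20 mm across; 62 mm tall in all, about 0.07 kg. Point on its axis half-way up, 31 mm above its foot.
- objective_blue_center (a point): The one to use: microscope objective standing upright, lens up: steel barrel 28 mm across and 34 mm tall, then a blue ring and blue sloping shoulder (up to 45 mm), narrow dark tip to 50 mm. About 0.2 kg. Point on its axis half-way up, 25 mm above its foot.
- objective_yellow_center (a point): Not to be moved: microscope objective standing upright, lens up: steel barrel 28 mm across and 34 mm tall, then a yellow ring and yellow sloping shoulder (up to 45 mm), narrow dark tip to 50 mm. About 0.2 kg. Point on its axis half-way up, 25 mm above its foot.
- mat: fixed green mat, 90 mm (its x, away from the robot) by 130 mm (its y, the long side), 3 mm thick. Origin at the centre of its underside, on the bench (z = 0).
- tray: fixed flat white tray without rim, 150 mm (its x, the short side, pointing away from the robot) by 270 mm (its y), 3 mm thick. Both jars stand on its far half. Origin at the centre of its underside, on the bench (z = 0).
- jar_blue: fixed glass jar with a blue cap, 50 mm across, 55 mm tall, on the tray 35 mm beyond its long centre line and 95 mm to one side of its middle (either side). The jar's x axis points away from the robot along the tray's short sides; the two jars' axes are parallel to the tray's. Origin at the centre of its foot, on the tray's top.
- jar_yellow: fixed jar of the same size with a yellow cap, on the other side of the tray's middle, 190 mm from the blue-capped one. Origin at the centre of its foot, on the tray's top.
Things that resemble listed ones, but are neither listed nor needed, are in the scene too. Several things look just like the part that bears slide_box_center: the one meant starts farthest to the robot's right.

How it is judged:
At the end, for the whole second after the job is handed in: Box centred on mat (12 mm, 0.2 rad), dish centred on box (12 mm), bottle on tray midway between the jars (14 mm), blue-ringed objective on tray in front of the blue-capped jar (gap about 5 to 35 mm, at most 14 mm to the side); all upright (0.12 rad) and at rest (x of slide_box_center in the frame of mat between -0.012 and 0.012 m and y of slide_box_center in the frame of mat between -0.012 and 0.012 m and z of slide_box_center in the frame of mat between 0.014 and 0.024 m and angle between the y axis of slide_box_center and the y axis of mat, either way round below 0.2 rad and x of dish_center in the frame of slide_box_center between -0.012 and 0.012 m and y of dish_center in the frame of slide_box_center between -0.012 and 0.012 m and z of dish_center in the frame of slide_box_center between 0.02 and 0.029 m and x of bottle_center in the frame of jar_blue between -0.014 and 0.014 m and y of bottle_center in the frame of tray between -0.014 and 0.014 m and z of bottle_center in the frame of tray between 0.029 and 0.039 m and x of objective_blue_center in the frame of jar_blue between -0.073 and -0.043 m and y of objective_blue_center in the frame of jar_blue between -0.014 and 0.014 m and z of objective_blue_center in the frame of tray between 0.023 and 0.033 m and angle between each of slide_box_center, dish_center, bottle_center, objective_blue_center's own z axis and vertical below 0.12 rad and linear speed of each of slide_box, dish, bottle, objective_blue below 0.02 m/s); the robot touches nothing.
It fails at once if the yellow-ringed objective is moved by more than 15 mm or knocked over (distance of objective_yellow_center from where it was at the start of the episode above 0.015 m or angle between objective_yellow_center's own z axis and vertical above 0.4 rad).
It also fails if it takes over 104 s, if anything falls off the work surface, if the arm or the gripper's body presses on something with over 40 N, if the wrist force passes 120 N, or if a joint passes its speed limit or range.

## Working session

There is one attempt and no reset: what is moved stays moved. The work goes in short steps, Python scripts to look and compute and a tool call to move; the robot and the scene stay as the last step left them, time stands still between calls to the robot, and variables do not carry over. Pictures are saved under pics/ and viewed, and the job is handed in when it is done.

Besides the shell and the picture viewer there is one more tool, called after ">>>" by a JSON object that holds its "op" and its "data", one argument or row to a line. play_rows: Moves the arm, as the interface text tells. Its arguments: {"type":"object","properties":{"rows":{"type":"array","items":{"type":"array","items":{"type":"number"}}},"grip_force":{"type":"number"}},"required":["rows"]}

```bash
mkdir -p pics
python3 - <<'E'
from station import monitor, read_camera, env, regions_of, landmark_of
import cv2
s=monitor.observe();print({k:s[k] for k in('time','tcp_pos','ee_rot','finger_gap')},env.grip_point_offset)
for n in('scene','top'):
    p=read_camera(n);cv2.imwrite(f'pics/{n}0.png',p['pixels'][:,:,::-1])
    print(n,p['vfov'],p['cx'],p['cy'],p['cam_to_world'],p.keys())
    for t in['slide_box_center','dish_center','bottle_center','objective_blue_center','objective_yellow_center','mat','tray','jar_blue','jar_yellow']:
        print(t,[(round(float(d['score']),2),[round(float(v),3) for v in d['point']]) for d in landmark_of(t,p)])
print(monitor.observe()['time'])
E
```

```text
{'time': 0.0, 'tcp_pos': array([ 0.13778288, -0.58362425,  0.19633426]), 'ee_rot': array([-3.11859846e+00, -3.63097993e-01,  1.96159466e-04]), 'finger_gap': 1.0017723319717258} 0.0187
scene 57.12361497725091 322.7406821566893 197.7859924326157 [[ 0.63777444 -0.5146571   0.57303738  0.93580117]
 [ 0.77021781  0.42337186 -0.4769914  -0.37270071]
 [ 0.00287911  0.74557652  0.66641381  0.58570882]
 [ 0.          0.          0.          1.        ]] dict_keys(['pixels', 'vfov', 'cx', 'cy', 'cam_to_world', 'shot'])
slide_box_center [(0.95, [0.437, -0.317, 0.015]), (0.72, [0.315, -0.237, 0.012]), (0.25, [0.434, 0.166, 0.028])]
dish_center [(0.84, [0.419, 0.325, 0.015]), (0.58, [0.44, 0.009, 0.025])]
bottle_center [(0.93, [0.424, -0.156, 0.029])]
objective_blue_center [(0.59, [0.439, 0.009, 0.023]), (0.16, [0.625, 0.329, 0.008])]
objective_yellow_center [(0.62, [0.437, 0.166, 0.025])]
mat [(0.88, [0.607, -0.203, -0.002])]
tray [(0.58, [0.595, 0.226, -0.0])]
jar_blue [(0.79, [0.626, 0.331, 0.006])]
jar_yellow [(0.9, [0.638, 0.135, 0.001])]
top 55.96822026349268 321.82268960900626 201.96840283
[... 208 characters left out ...]
 [ 0.00000000e+00  0.00000000e+00  0.00000000e+00  1.00000000e+00]] dict_keys(['pixels', 'vfov', 'cx', 'cy', 'cam_to_world', 'shot'])
slide_box_center [(0.77, [0.316, -0.232, 0.018]), (0.74, [0.436, -0.319, 0.016]), (0.19, [0.437, 0.009, 0.022])]
dish_center [(0.73, [0.414, 0.323, 0.006]), (0.59, [0.437, -0.317, 0.015])]
bottle_center [(0.7, [0.437, -0.317, 0.016]), (0.46, [0.424, -0.153, 0.025])]
objective_blue_center [(0.52, [0.439, 0.01, 0.022])]
objective_yellow_center [(0.74, [0.438, 0.168, 0.023])]
mat [(0.95, [0.608, -0.205, 0.0])]
tray [(0.56, [0.593, 0.231, -0.001])]
jar_blue [(0.88, [0.627, 0.332, 0.003])]
jar_yellow [(0.64, [0.639, 0.136, -0.0]), (0.49, [0.439, 0.169, 0.025])]
1.0
```

View pics/scene0.png

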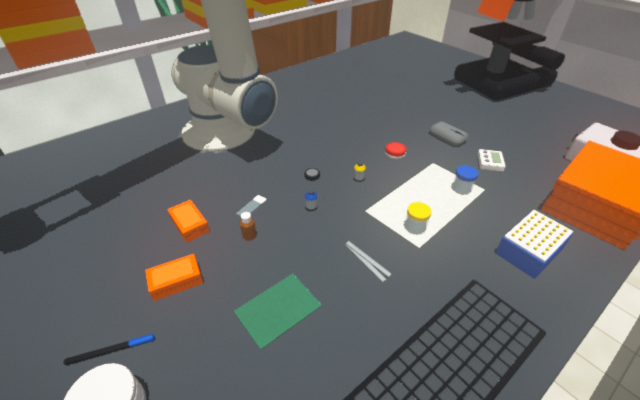

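View pics/top0.png

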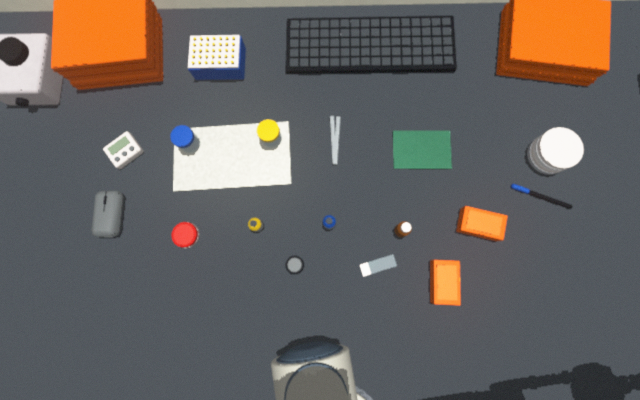

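```bash
cat > h.py <<'E'
from station import monitor, read_camera, env, regions_of, landmark_of
import cv2, numpy as np
def ray(p,u,v):
    f=200/np.tan(np.radians(p['vfov'])/2)
    d=np.stack([(u-p['cx'])/f,-(v-p['cy'])/f,-np.ones_like(u,dtype=float)],-1)
    M=p['cam_to_world'];return M[:3,3],d@M[:3,:3].T
def toz(p,u,v,z):
    o,d=ray(p,np.asarray(u,float),np.asarray(v,float));t=(z-o[2])/d[...,2];return o+d*t[...,None]
def proj(p,X):
    M=p['cam_to_world'];f=200/np.tan(np.radians(p['vfov'])/2)
    c=(np.asarray(X)-M[:3,3])@M[:3,:3];return p['cx']+f*c[...,0]/-c[...,2],p['cy']-f*c[...,1]/-c[...,2]
def rects(p,mask,z,minA=30):
    cs,_=cv2.findContours(mask.astype('uint8'),cv2.RETR_EXTERNAL,cv2.CHAIN_APPROX_NONE)
    out=[]
    for c in cs:
        if cv2.contourArea(c)<minA: continue
        w=toz(p,c[:,0,0],c[:,0,1],z)[:,:2]
        r=cv2.minAreaRect((w*1000).astype('float32'))
        (x,y),(a,b),t=r
        # angle of long side vs world y
        ang=t if a>b else t+90
        ang=((ang-90)+90)%180-90
        out.append((np.round([x,y],1),np.round([a,b],1),'long-vs-y deg %.1f'%ang,'px',c[:,0].mean(0).round()))
    return out
E
python3 - <<'E'
from h import *
for n in('top','scene'):
    p=read_camera(n)
    for t,z in(('slide_box_center',.032),('mat',.003),('tray',.003),('dish_center',.016),('bottle_center',.03)):
        for r in regions_of(t,p):
            for q in rects(p,r['region'],z): print(n,t,round(float(r['score']),2),*q)
E
```

```text
top slide_box_center 0.86 [ 438.9 -313. ] [97.5 59.8] long-vs-y deg -13.5 px [481. 223.]
top slide_box_center 0.59 [ 318.1 -231.2] [59.3 89.3] long-vs-y deg 87.5 px [445. 282.]
top mat 0.72 [443.9   6.8] [31.1 26.5] long-vs-y deg -89.8 px [329. 222.]
top mat 0.67 [ 611.5 -201.1] [131.8  90. ] long-vs-y deg -0.4 px [422. 149.]
top tray 0.82 [598.6 232.8] [150.1 271.5] long-vs-y deg 3.7 px [234. 156.]
top dish_center 0.98 [414.4 323.7] [56.6 51.3] long-vs-y deg -42.8 px [184. 234.]
top bottle_center 0.52 [ 427.3 -148.9] [28.  35.4] long-vs-y deg 26.6 px [402. 229.]
scene slide_box_center 0.85 [ 328.3 -240.6] [ 58.9 120.2] long-vs-y deg 87.1 px [188. 220.]
scene slide_box_center 0.62 [432.6 295.2] [52.5 72.2] long-vs-y deg 40.9 px [395. 150.]
scene slide_box_center 0.6 [ 450.8 -322.7] [90.2 76.6] long-vs-y deg -13.6 px [173. 277.]
scene mat 0.78 [ 609.4 -205.2] [130.1  90.4] long-vs-y deg -0.3 px [276. 310.]
scene tray 0.82 [594.8 230.1] [153.4 273.2] long-vs-y deg 4.1 px [427. 202.]
scene tray 0.44 [406.8 330. ] [55.9 77.5] long-vs-y deg 43.2 px [395. 150.]
scene dish_center 0.55 [419.6 315. ] [57.  75.4] long-vs-y deg 43.2 px [395. 150.]
scene bottle_center 0.6 [621.4 330.9] [ 50.7 122.1] long-vs-y deg 20.6 px [464. 180.]
scene bottle_center 0.59 [ 423.6 -151.3] [31.4 81.1] long-vs-y deg 58.2 px [247. 226.]
```

```bash
cat >> h.py <<'E'
from scipy.spatial.transform import Rotation as R
def delta(x,y,z,yaw):
    s=monitor.observe();A=R.from_rotvec(s['ee_rot']);
    a=np.radians(yaw);X=[np.cos(a),np.sin(a),0];Y=[np.sin(a),-np.cos(a),0];Z=[0,0,-1]
    B=R.from_matrix(np.array([X,Y,Z]).T)
    d=A.inv().apply(np.array([x,y,z])-s['tcp_pos'])*100
    print('t %.2f'%s['time'],'tcp',np.round(s['tcp_pos'],4),'gap %.3f'%s['finger_gap'],'F',np.round(s['contact_force'],1))
    print('shift cm',np.round(d,2),'turn deg',np.round((A.inv()*B).as_rotvec(degrees=True),1))
E
python3 -c "
from h import *
delta(.437,-.317,.10,76.5)"
```

```text
t 1.60 tcp [ 0.1378 -0.584   0.1975] gap 0.999 F [ 0.3 -0.3 -0.7]
shift cm [ 35.25 -19.11   9.75] turn deg [ -0.   -0.  -63.2]
```

>>> {"op": "play_rows", "data": {
  "rows": [
    [5.0,-2.7,1.4,0,0,-10],
    [10.0,-5.5,2.8,0,0,-20],
    [15.1,-8.2,4.2,0,0,-30],
    [20.1,-10.9,5.6,0,0,-40],
    [25.2,-13.6,7,0,0,-50],
    [30.2,-16.4,8.4,0,0,-60],
    [35.2,-19.1,9.8,0,0,-63.2],
    [35.2,-19.1,9.8,0,0,-63.2]
  ]
}}

```text
invalid input at $.rows[0]: expected 7 numbers
```

Run:
```python
from h import *
delta(.437,-.317,.012,76.5)
p=read_camera('wrist');cv2.imwrite('pics/w1.png',p['pixels'][:,:,::-1])
print(p['cam_to_world'].round(3),p['vfov'])
for t in['slide_box_center','bottle_center']:
    print(t,[(round(float(d['score']),2),[round(float(v),3) for v in d['point']]) for d in landmark_of(t,p)])
for r in regions_of('slide_box_center',p):
    for q in rects(p,r['region'],.032): print(*q)
```

```text
t 1.60 tcp [ 0.1378 -0.584   0.1975] gap 0.999 F [ 0.3 -0.3 -0.7]
shift cm [ 35.25 -19.11  18.55] turn deg [ -0.   -0.  -63.2]
[[ 0.23   0.931  0.283  0.21 ]
 [-0.973  0.22   0.067 -0.567]
 [ 0.001 -0.291  0.957  0.375]
 [ 0.     0.     0.     1.   ]] 67.15516668179579
slide_box_center []
bottle_center []
```

View pics/w1.png

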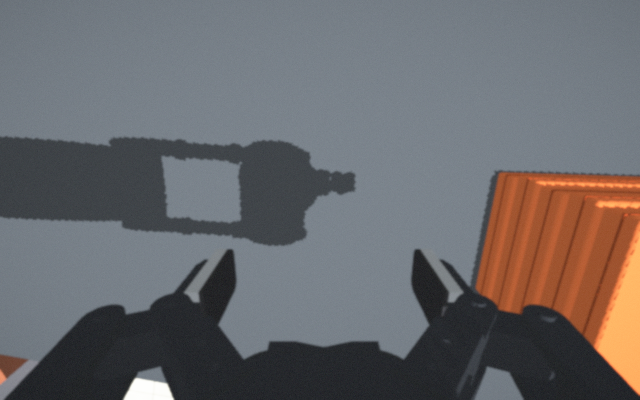

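>>> {"op": "play_rows", "data": {
  "rows": [
    [5.0,-2.7,1.4,0,0,-10,0],
    [10.0,-5.5,2.8,0,0,-20,0],
    [15.1,-8.2,4.2,0,0,-30,0],
    [20.1,-10.9,5.6,0,0,-40,0],
    [25.2,-13.6,7,0,0,-50,0],
    [30.2,-16.4,8.4,0,0,-60,0],
    [35.2,-19.1,9.8,0,0,-63.2,0],
    [35.2,-19.1,9.8,0,0,-63.2,0]
  ],
  "grip_force": 40
}}

```text
time: 2.8
tcp_pos: [0.4383, -0.3138, 0.0979]
ee_rot: [-2.459, -1.95, -0.001]
contact_force: [-0.2, 0.5, -0.3]
finger_gap: 0.999
```

```bash
cat > look.py <<'E'
import sys
from h import *
a=sys.argv
p=read_camera(a[1]);cv2.imwrite(f'pics/{a[2]}.png',p['pixels'][:,:,::-1])
for t in a[3:]:
    n,z=t.split(':')
    print(n,[(round(float(d['score']),2),[round(float(v),3) for v in d['point']]) for d in landmark_of(n,p)])
    for r in regions_of(n,p):
        for q in rects(p,r['region'],float(z)): print('  ',round(float(r['score']),2),*q)
E
python3 look.py wrist w2 slide_box_center:.032; python3 -c "
from h import *
delta(.437,-.317,.012,76.5)"
```

```text
slide_box_center [(0.94, [0.436, -0.321, 0.015]), (0.76, [0.316, -0.239, 0.016])]
   0.9 [ 321.2 -237.1] [ 53.7 100.1] long-vs-y deg 87.7 px [158. 137.]
   0.57 [ 439.5 -318.3] [93.2 55.1] long-vs-y deg -13.1 px [327. 198.]
t 2.95 tcp [ 0.4362 -0.3178  0.0998] gap 1.001 F [ 0.2 -0.7  0.2]
shift cm [0.1  0.06 8.78] turn deg [ 0.  0. -0.]
```

View pics/w2.png

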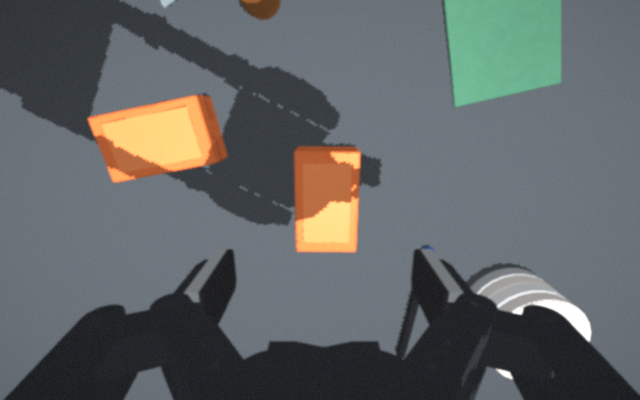

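>>> {"op": "play_rows", "data": {
  "rows": [
    [0,0,4.5,0,0,0,0],
    [0,0,7.5,0,0,0,0],
    [0,0,9.0,0,0,0,0],
    [0,0,9.0,0,0,0,0.3],
    [0,0,9.0,0,0,0,0.6],
    [0,0,9.0,0,0,0,0.6],
    [0,0,9.0,0,0,0,0.6]
  ],
  "grip_force": 40
}}

```text
time: 3.82
tcp_pos: [0.437, -0.3176, 0.0105]
ee_rot: [2.466, 1.944, 0.001]
contact_force: [-0.4, 0.7, 1.5]
finger_gap: 0.396
```

```bash
python3 look.py wrist w3; python3 -c "
from h import *
delta(.609,-.204,.020,89.6)"
```

```text
t 3.88 tcp [ 0.4369 -0.3174  0.0102] gap 0.397 F [-0.7  0.2  0.8]
shift cm [15.05 14.09 -0.97] turn deg [  0.1   0.  -13.1]
```

View pics/w3.png

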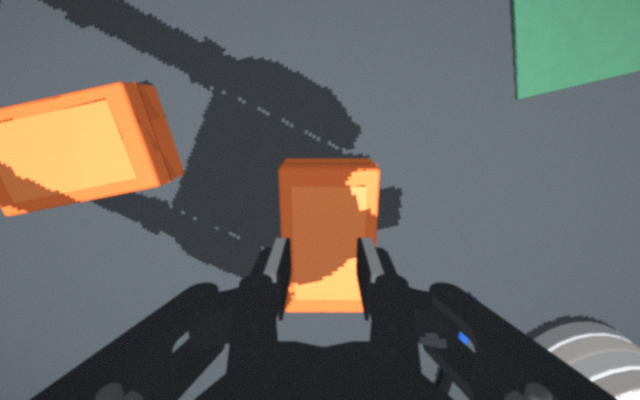

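>>> {"op": "play_rows", "data": {
  "rows": [
    [0,0,0,0,0,0,0.8],
    [0,0,0,0,0,0,0.8]
  ],
  "grip_force": 30
}}

```text
time: 4.12
tcp_pos: [0.4366, -0.3172, 0.0095]
ee_rot: [-2.467, -1.945, 0.0]
contact_force: [-0.4, 0.2, 0.6]
finger_gap: 0.198
```

```bash
python3 look.py wrist w4;python3 look.py scene s4
```

```text
(no output)
```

View pics/w4.png

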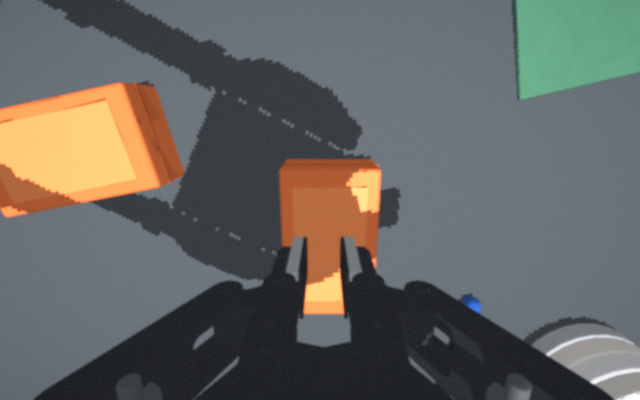

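View pics/s4.png

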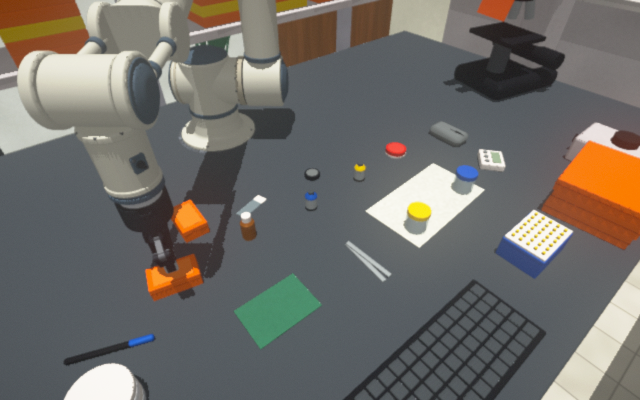

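Run:
```python
import cv2
im=cv2.imread('pics/s4.png')[200:310,90:260]
cv2.imwrite('pics/s4z.png',cv2.resize(im,None,fx=4.5,fy=4.5,interpolation=cv2.INTER_CUBIC))
from h import *
p=read_camera('scene')
for z in(0.01,0.03,.05,.07): print(z,[np.round(v,1) for v in proj(p,np.array([.4368,-.3173,z]))])
```

```text
0.01 [np.float64(176.4), np.float64(276.4)]
0.03 [np.float64(173.6), np.float64(269.9)]
0.05 [np.float64(170.6), np.float64(263.2)]
0.07 [np.float64(167.6), np.float64(256.2)]
```

View pics/s4z.png

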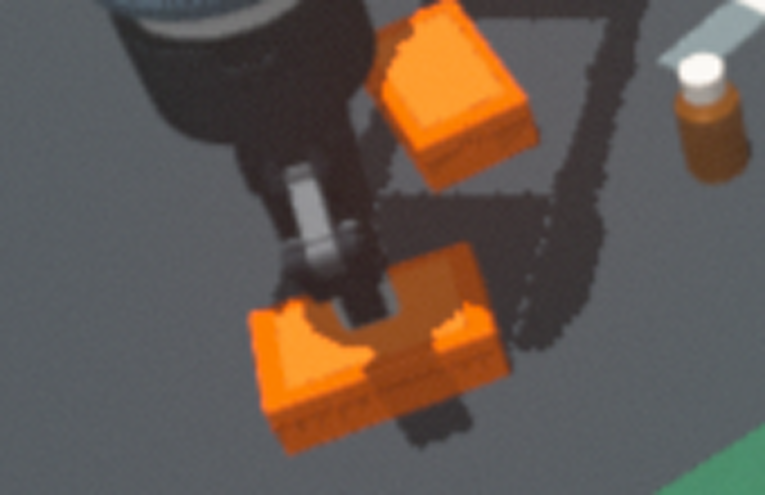

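>>> {"op": "play_rows", "data": {
  "rows": [
    [0,0,0,0,0,0,0],
    [0,0,0,0,0,0,0],
    [0,0,0,0,0,0,0],
    [0,0,0,0,0,0,0],
    [0,0,0.6,0,0,0,0],
    [0,0,1.2,0,0,0,0],
    [0,0,1.2,0,0,0,0]
  ],
  "grip_force": 30
}}

```text
time: 5.15
tcp_pos: [0.436, -0.3168, -0.0036]
ee_rot: [-2.466, -1.943, 0.001]
contact_force: [0.0, 0.1, -0.7]
finger_gap: 1.001
```

```bash
python3 look.py wrist w5;python3 look.py scene s5;python3 - <<'E'
import cv2
im=cv2.imread('pics/s5.png')[200:310,90:260]
cv2.imwrite('pics/s5z.png',cv2.resize(im,None,fx=4.5,fy=4.5,interpolation=cv2.INTER_CUBIC))
E
```

```text
(no output)
```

View pics/s5z.png

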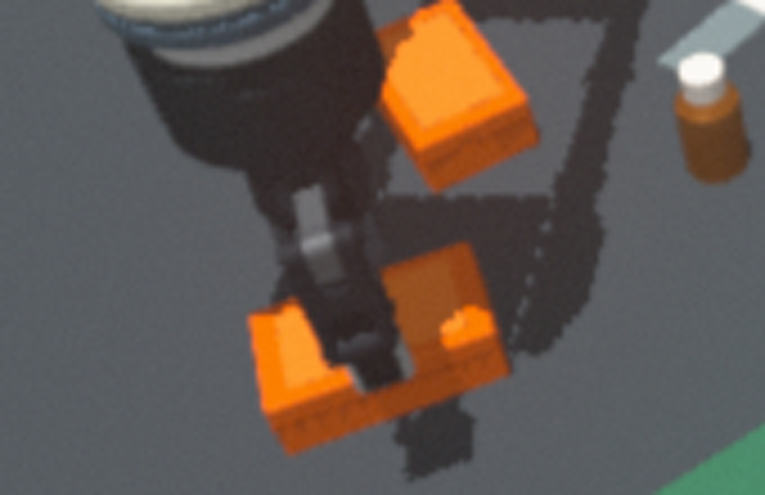

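View pics/w5.png

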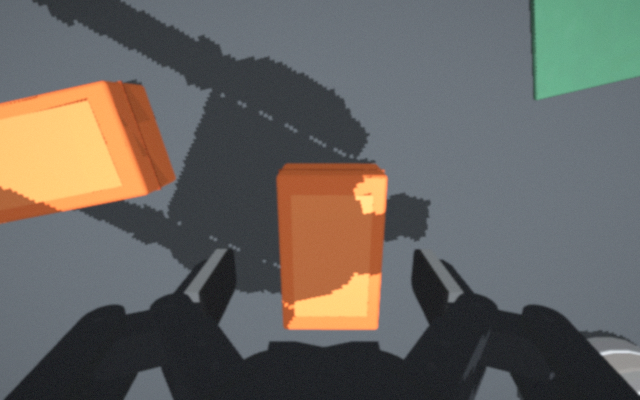

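Run:
```python
from h import *
p=read_camera('scene')
c=np.array([.4365,-.317]);e=np.array([np.cos(np.radians(-13.5)),np.sin(np.radians(-13.5))])
for off in(.043,.055):
  for z in(0.0,.01,.02,0.03,.04): print(off,z,[np.round(v,1) for v in proj(p,np.array([*(c+off*e),z]))])
```

```text
0.043 0.0 [np.float64(182.0), np.float64(296.9)]
0.043 0.01 [np.float64(180.6), np.float64(293.8)]
0.043 0.02 [np.float64(179.2), np.float64(290.6)]
0.043 0.03 [np.float64(177.7), np.float64(287.4)]
0.043 0.04 [np.float64(176.3), np.float64(284.1)]
0.055 0.0 [np.float64(183.2), np.float64(302.1)]
0.055 0.01 [np.float64(181.8), np.float64(299.0)]
0.055 0.02 [np.float64(180.4), np.float64(295.8)]
0.055 0.03 [np.float64(178.9), np.float64(292.6)]
0.055 0.04 [np.float64(177.5), np.float64(289.3)]
```

>>> {"op": "play_rows", "data": {
  "rows": [
    [0,0,0.6,0,0,0,0],
    [0,0,1.2,0,0,0,0],
    [0,0,1.2,0,0,0,0]
  ]
}}

```text
time: 5.68
tcp_pos: [0.436, -0.3168, -0.0155]
ee_rot: [-2.466, -1.944, 0.001]
contact_force: [0.1, -0.2, -0.4]
finger_gap: 0.996
```

```bash
python3 look.py scene s6;python3 - <<'E'
import cv2
im=cv2.imread('pics/s6.png')[200:310,90:260]
cv2.imwrite('pics/s6z.png',cv2.resize(im,None,fx=4.5,fy=4.5,interpolation=cv2.INTER_CUBIC))
E
```

```text
(no output)
```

View pics/s6z.png

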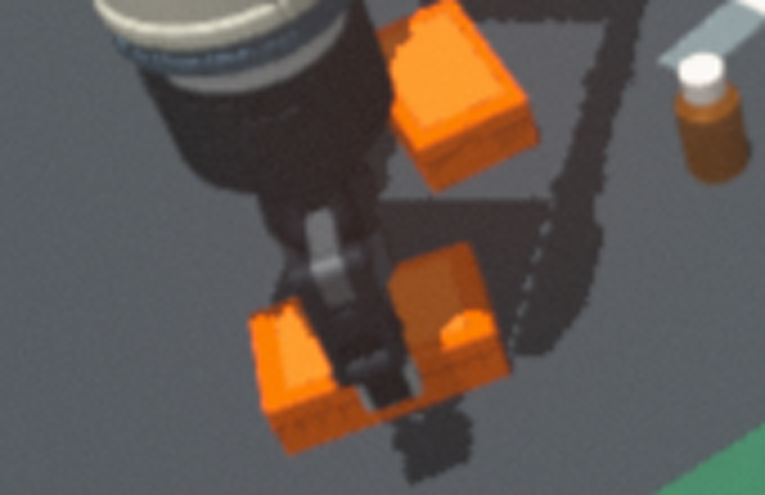

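>>> {"op": "play_rows", "data": {
  "rows": [
    [0,0,0.5,0,0,0,0],
    [0,0,1.0,0,0,0,0],
    [0,0,1.0,0,0,0,0.3],
    [0,0,1.0,0,0,0,0.6],
    [0,0,1.0,0,0,0,0.6],
    [0,0,1.0,0,0,0,0.6]
  ],
  "grip_force": 40
}}

```text
time: 6.48
tcp_pos: [0.4368, -0.3174, -0.0241]
ee_rot: [2.467, 1.944, 0.0]
contact_force: [-0.1, -0.8, 1.6]
finger_gap: 0.623
```

```bash
python3 look.py wrist w7;python3 look.py scene s7;python3 - <<'E'
import cv2
im=cv2.imread('pics/s7.png')[200:310,90:260]
cv2.imwrite('pics/s7z.png',cv2.resize(im,None,fx=4.5,fy=4.5,interpolation=cv2.INTER_CUBIC))
E
```

```text
(no output)
```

View pics/s7z.png

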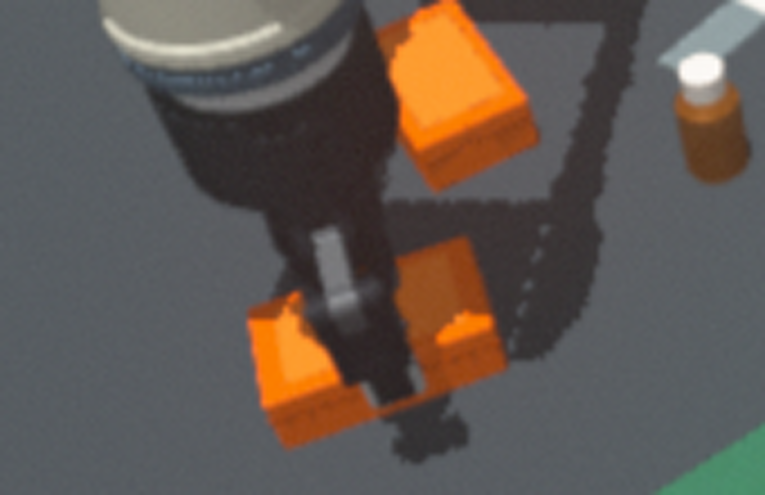

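View pics/w7.png

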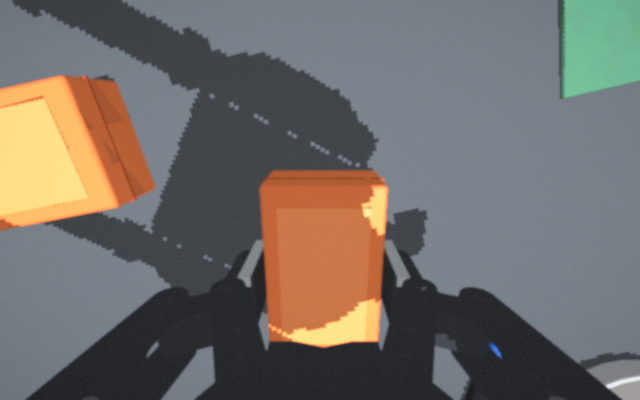

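>>> {"op": "play_rows", "data": {
  "rows": [
    [0,0,-2,0,0,0,0.7],
    [0,0,-4,0,0,0,0.7],
    [5,4.7,-4,0,0,-4.5,0.7],
    [10,9.4,-4,0,0,-9,0.7],
    [15,14.0,-4,0,0,-13,0.7],
    [15,14.0,-4,0,0,-13,0.7]
  ]
}}

```text
time: 7.32
tcp_pos: [0.6105, -0.2015, 0.0168]
ee_rot: [2.226, 2.215, 0.002]
contact_force: [-1.5, -0.1, -1.8]
finger_gap: 0.621
```

```bash
python3 look.py wrist w8 slide_box_center:.055 mat:.003; python3 look.py top t8 slide_box_center:.055;python3 -c "
from h import *
delta(.609,-.2035,-.021,89.6)"
```

```text
slide_box_center [(0.86, [0.609, -0.201, 0.055])]
   0.92 [ 610.2 -207.6] [ 61.9 102. ] long-vs-y deg 0.0 px [323. 256.]
mat []
slide_box_center []
   0.58 [ 605.8 -249.6] [10.5 20.3] long-vs-y deg 86.9 px [450. 144.]
t 7.72 tcp [ 0.6068 -0.2053  0.0158] gap 0.622 F [ 0.7  0.1 -2.2]
shift cm [0.19 0.22 3.68] turn deg [-0.   0.  -0.2]
```

View pics/w8.png

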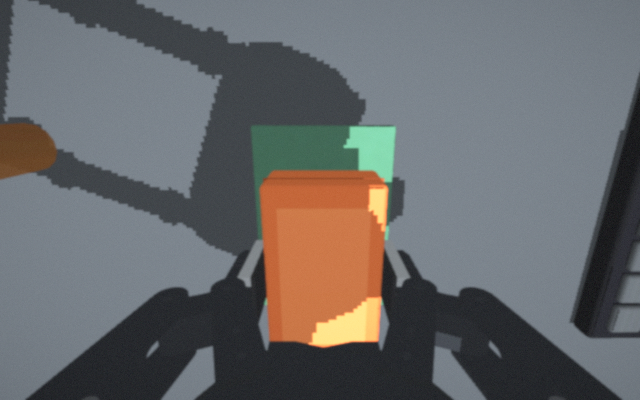

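View pics/t8.png

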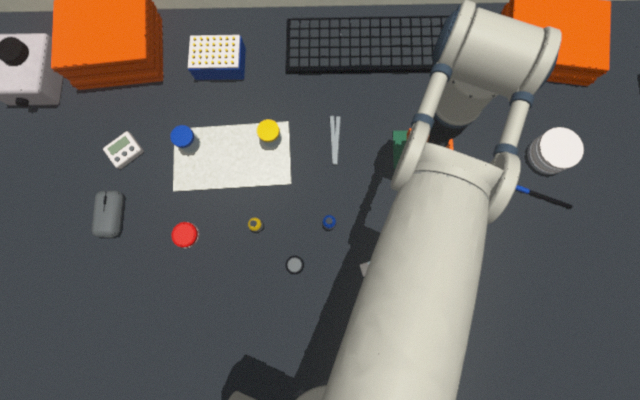

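>>> {"op": "play_rows", "data": {
  "rows": [
    [0.1,0.1,1.5,0,0,0,0.7],
    [0.1,0.1,2.8,0,0,0,0.7],
    [0.1,0.1,3.3,0,0,0,0.7],
    [0.1,0.1,3.3,0,0,0,0.7]
  ]
}}

```text
time: 8.22
tcp_pos: [0.6082, -0.2029, -0.0186]
ee_rot: [-2.23, -2.21, 0.001]
contact_force: [-0.3, 0.7, -1.6]
finger_gap: 0.62
```

```bash
python3 look.py wrist w9 slide_box_center:.039 mat:.003; python3 -c "
from h import *
delta(.609,-.2035,-.021,89.6)"
```

```text
slide_box_center [(0.57, [0.605, -0.205, 0.02])]
   0.9 [ 608.1 -198.1] [88.3 53.8] long-vs-y deg -0.5 px [324. 256.]
mat []
   0.57 [ 570.6 -257.3] [ 6.2 23.7] long-vs-y deg 3.0 px [265. 323.]
   0.57 [ 644.5 -256.3] [ 6.2 26.6] long-vs-y deg 0.3 px [383. 321.]
   0.57 [ 610.2 -173.5] [69.1 91.2] long-vs-y deg 89.5 px [327. 176.]
t 8.47 tcp [ 0.6092 -0.2032 -0.0168] gap 0.626 F [ 0.1 -0.2 -0.9]
shift cm [-0.03 -0.02  0.42] turn deg [ 0.1  0.  -0.1]
```

View pics/w9.png

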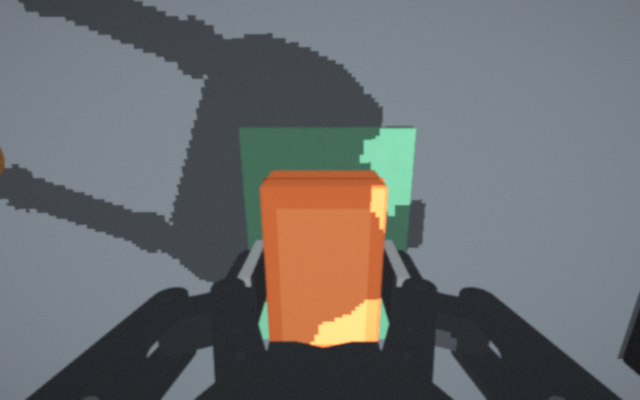

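>>> {"op": "play_rows", "data": {
  "rows": [
    [-0.3,0.1,0.2,0,0,0,0.7],
    [-0.3,0.1,0.35,0,0,0,0.7],
    [-0.3,0.1,0.35,0,0,0,0.7]
  ]
}}

```text
time: 8.85
tcp_pos: [0.6097, -0.2062, -0.0211]
ee_rot: [-2.232, -2.211, 0.0]
contact_force: [-0.4, 0.1, -1.7]
finger_gap: 0.623
```

>>> {"op": "play_rows", "data": {
  "rows": [
    [0,0,0.1,0,0,0,0.7],
    [0,0,0.15,0,0,0,0.7],
    [0,0,0.15,0,0,0,0.7]
  ]
}}

```text
time: 9.22
tcp_pos: [0.6097, -0.2062, -0.0211]
ee_rot: [2.231, 2.211, 0.0]
contact_force: [-3.9, 1.1, 4.6]
finger_gap: 0.622
```

>>> {"op": "play_rows", "data": {
  "rows": [
    [0,0,0,0,0,0,0.2],
    [0,0,0,0,0,0,0],
    [0,0,0,0,0,0,0],
    [0,0,-4,0,0,0,0],
    [0,0,-9,0,0,0,0],
    [0,0,-9,0,0,0,0]
  ]
}}

```text
time: 9.98
tcp_pos: [0.6127, -0.2073, 0.0739]
ee_rot: [2.225, 2.205, 0.006]
contact_force: [0.7, -0.6, 0.6]
finger_gap: 0.997
```

```bash
python3 look.py wrist w10 slide_box_center:.035 mat:.003;python3 look.py scene s10 slide_box_center:.035; python3 -c "
from h import *
delta(.424,-.1545,.09,60)"
```

```text
slide_box_center [(0.68, [0.606, -0.209, 0.021]), (0.64, [0.423, -0.151, 0.031])]
   0.94 [ 609.7 -207.1] [94.4 55.1] long-vs-y deg -0.4 px [319. 203.]
   0.57 [ 378.8 -234. ] [70.6 34.4] long-vs-y deg -17.9 px [ 18. 238.]
mat []
   0.75 [ 609.8 -204.1] [130.6  91. ] long-vs-y deg -0.5 px [319. 179.]
slide_box_center [(0.7, [0.64, 0.136, 0.002]), (0.68, [0.318, -0.238, 0.007]), (0.59, [0.607, -0.209, 0.015])]
   0.85 [ 617.  -213.3] [70.8 95.4] long-vs-y deg 1.3 px [274. 305.]
   0.79 [ 334.6 -240.2] [ 56.7 117. ] long-vs-y deg 86.3 px [188. 220.]
t 10.38 tcp [ 0.6091 -0.2058  0.0659] gap 0.999 F [-1.   0.8  0.4]
shift cm [  4.97 -18.56  -2.36] turn deg [-0.1 -0.  29.5]
```

View pics/w10.png

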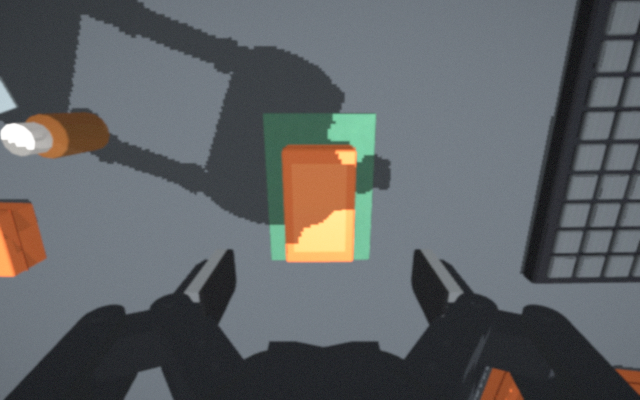

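```bash
python3 -c "
from h import *
delta(.424,-.1545,.085,93.8)"
```

```text
t 10.38 tcp [ 0.6091 -0.2058  0.0659] gap 0.999 F [-1.   0.8  0.4]
shift cm [  4.97 -18.56  -1.86] turn deg [-0.1 -0.1 -4.3]
```

>>> {"op": "play_rows", "data": {
  "rows": [
    [1.2,-4.6,-1.9,0,0,-1,0],
    [2.5,-9.3,-1.9,0,0,-2,0],
    [3.7,-13.9,-1.9,0,0,-3,0],
    [5,-18.5,-1.9,0,0,-4.3,0],
    [5,-18.5,-1.9,0,0,-4.3,0]
  ]
}}

```text
time: 11.0
tcp_pos: [0.4228, -0.1536, 0.0858]
ee_rot: [-2.147, -2.293, 0.001]
contact_force: [0.1, 0.2, 0.2]
finger_gap: 0.996
```

```bash
python3 look.py wrist w11 bottle_center:.042; python3 -c "
from h import *
p=read_camera('wrist')
print(proj(p,np.array([[.424,-.1545,.062],[.424,-.1545,.031],[.424,-.1545,.0]])))
delta(.424,-.1545,-.015,93.8)"
```

```text
bottle_center [(0.71, [0.427, -0.151, 0.031])]
   0.79 [ 425.  -149.1] [27.8 40.4] long-vs-y deg 5.0 px [328. 199.]
(array([321.11846271, 321.34319105, 321.51931201]), array([213.03359461, 199.88281365, 189.57646658]))
t 11.20 tcp [ 0.426  -0.1547  0.0866] gap 1.003 F [ 0.2 -0.5  0.7]
shift cm [ 0.04 -0.2  10.16] turn deg [ 0.  0. -0.]
```

View pics/w11.png

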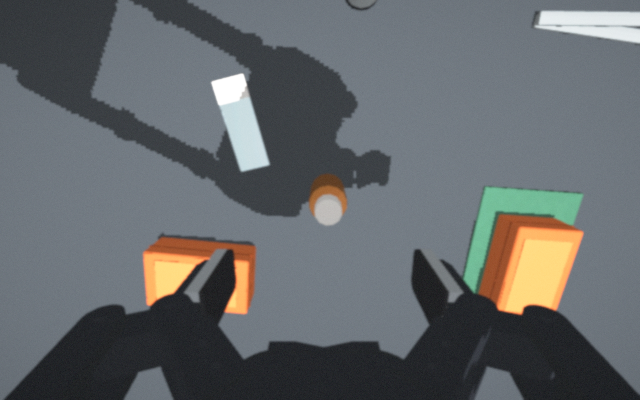

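>>> {"op": "play_rows", "data": {
  "rows": [
    [0.2,0.2,4.5,0,0,0,0],
    [0.2,0.2,8,0,0,0,0],
    [0.2,0.2,10.0,0,0,0,0],
    [0.2,0.2,10.0,0,0,0,0.4],
    [0.2,0.2,10.0,0,0,0,0.8],
    [0.2,0.2,10.0,0,0,0,0.8],
    [0.2,0.2,10.0,0,0,0,0.8],
    [0.2,0.2,10.0,0,0,0,0.8]
  ]
}}

```text
time: 12.2
tcp_pos: [0.4282, -0.1528, -0.0119]
ee_rot: [2.145, 2.291, 0.002]
contact_force: [-0.1, -0.9, 5.8]
finger_gap: 0.332
```

```bash
python3 look.py wrist w12 bottle_center:.042; python3 -c "
from h import *
delta(.632,.233,-.015,93.8)"
```

```text
bottle_center [(0.94, [0.423, -0.152, 0.033])]
   0.79 [ 427.7 -150.2] [28.5 54.9] long-vs-y deg 3.7 px [323. 264.]
   0.6 [ 552.4 -158. ] [67.3 44.8] long-vs-y deg -0.2 px [578. 277.]
t 12.35 tcp [ 0.4282 -0.1528 -0.0119] gap 0.332 F [ 0.7 -0.6  6. ]
shift cm [37.15 22.88  0.32] turn deg [ 0.2  0.1 -0. ]
```

View pics/w12.png

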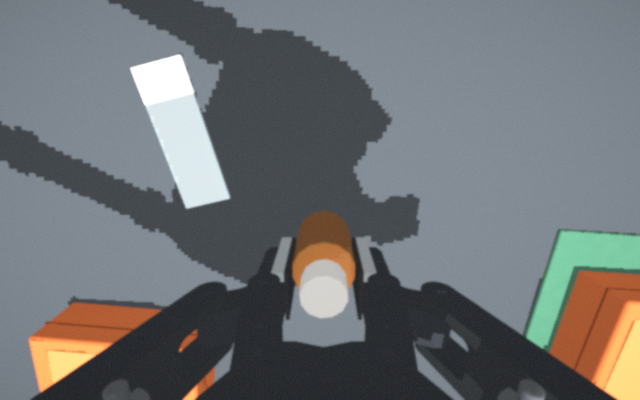

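>>> {"op": "play_rows", "data": {
  "rows": [
    [0,0,-4,0,0,0,0.8],
    [3,1.8,-9,0,0,0,0.8],
    [8,4.9,-9,0,0,0,0.8],
    [13,8,-9,0,0,0,0.8],
    [18,11.1,-9,0,0,0,0.8],
    [23,14.2,-9,0,0,0,0.8],
    [28,17.2,-9,0,0,0,0.8],
    [33,20.3,-9,0,0,0,0.8]
  ]
}}

```text
time: 13.35
tcp_pos: [0.6083, 0.1921, 0.0762]
ee_rot: [-2.147, -2.294, 0.001]
contact_force: [1.1, -0.8, -0.1]
finger_gap: 0.332
```

```bash
python3 -c "
from h import *
delta(.632,.233,.078,93.8)"
```

```text
t 13.35 tcp [0.6083 0.1921 0.0762] gap 0.332 F [ 1.1 -0.8 -0.1]
shift cm [ 3.92  2.64 -0.19] turn deg [-0.  0. -0.]
```

>>> {"op": "play_rows", "data": {
  "rows": [
    [3.9,2.6,0,0,0,0,0.8],
    [3.9,2.6,0,0,0,0,0.8]
  ]
}}

```text
time: 13.6
tcp_pos: [0.631, 0.234, 0.0741]
ee_rot: [-2.141, -2.296, 0.003]
contact_force: [-1.0, -0.7, -1.0]
finger_gap: 0.336
```

```bash
python3 look.py wrist w13 bottle_center:.042 jar_blue:.058 jar_yellow:.058 tray:.003;python3 look.py scene s13 bottle_center:.1; python3 -c "
from h import *
delta(.632,.233,-.009,93.8)"
```

```text
bottle_center [(0.65, [0.632, 0.233, 0.116])]
   0.74 [634.2 186.3] [49.2 94.3] long-vs-y deg 5.8 px [324. 264.]
jar_blue [(0.77, [0.628, 0.329, 0.001])]
   0.92 [626.2 328.7] [48.5 48.1] long-vs-y deg -39.6 px [327.  67.]
   0.73 [461.5 184. ] [61.9 24.8] long-vs-y deg -55.2 px [ 86. 265.]
jar_yellow []
   0.95 [637.6 148.2] [48.  44.7] long-vs-y deg -89.8 px [323. 323.]
tray [(0.58, [0.599, 0.235, 0.003])]
   0.83 [668.6 122.9] [ 8.2 47.4] long-vs-y deg 21.2 px [355. 307.]
   0.83 [609.3 118.9] [46.1  8.2] long-vs-y deg -12.3 px [293. 307.]
   0.83 [596.  252.1] [150.8 229. ] long-vs-y deg 3.7 px [279. 136.]
bottle_center [(0.72, [0.631, 0.23, 0.121])]
   0.7 [613.2 256.5] [ 29.4 117.7] long-vs-y deg 30.3 px [449. 168.]
t 14.20 tcp [0.6312 0.2306 0.0768] gap 0.333 F [ 0.8 -0.7 -1.7]
shift cm [0.23 0.09 8.58] turn deg [ 0. -0. -0.]
```

View pics/w13.png

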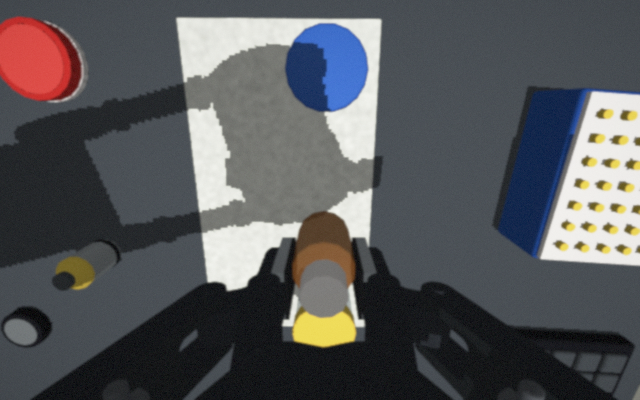

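View pics/s13.png

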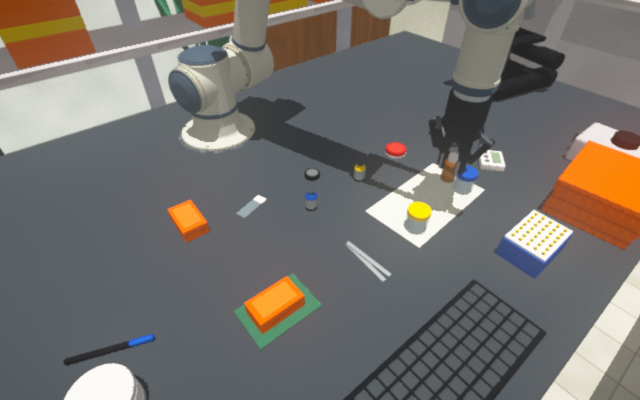

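>>> {"op": "play_rows", "data": {
  "rows": [
    [0.2,0.1,4,0,0,0,0.8],
    [0.2,0.1,7,0,0,0,0.8],
    [0.2,0.1,8.1,0,0,0,0.8],
    [0.2,0.1,8.1,0,0,0,0.8]
  ]
}}

```text
time: 14.7
tcp_pos: [0.6317, 0.2329, -0.0049]
ee_rot: [-2.147, -2.293, 0.002]
contact_force: [0.5, -0.5, -0.0]
finger_gap: 0.333
```

>>> {"op": "play_rows", "data": {
  "rows": [
    [0,0,0.3,0,0,0,0.8],
    [0,0,0.3,0,0,0,0.8]
  ]
}}

```text
time: 14.95
tcp_pos: [0.6328, 0.2333, -0.0061]
ee_rot: [2.146, 2.293, 0.003]
contact_force: [-1.3, -0.1, -1.2]
finger_gap: 0.334
```

>>> {"op": "play_rows", "data": {
  "rows": [
    [0,0,0.15,0,0,0,0.8],
    [0,0,0.15,0,0,0,0.8]
  ]
}}

```text
time: 15.2
tcp_pos: [0.6322, 0.2331, -0.0088]
ee_rot: [2.147, 2.293, 0.001]
contact_force: [-0.2, 0.2, 0.5]
finger_gap: 0.335
```

>>> {"op": "play_rows", "data": {
  "rows": [
    [0,0,0.15,0,0,0,0.8],
    [0,0,0.15,0,0,0,0.8]
  ]
}}

```text
time: 15.45
tcp_pos: [0.6323, 0.2332, -0.0088]
ee_rot: [2.147, 2.293, 0.001]
contact_force: [-3.6, -1.2, 5.5]
finger_gap: 0.334
```

>>> {"op": "play_rows", "data": {
  "rows": [
    [0,0,0,0,0,0,0.5],
    [0,0,0,0,0,0,0.2],
    [0,0,0,0,0,0,0.2],
    [0,0,-4,0,0,0,0.2],
    [0,0,-9,0,0,0,0.2],
    [0,0,-9,0,0,0,0.2]
  ]
}}

```text
time: 16.2
tcp_pos: [0.635, 0.234, 0.0861]
ee_rot: [2.143, 2.29, 0.014]
contact_force: [0.1, -0.3, 0.5]
finger_gap: 0.797
```

```bash
python3 look.py wrist w14 bottle_center:.065 ;python3 look.py scene s14 bottle_center:.065; python3 -c "
from h import *
delta(.439,.0095,.09,3.8)"
```

```text
bottle_center [(0.67, [0.632, 0.234, 0.034])]
   0.95 [631.7 243.5] [25.8 37.1] long-vs-y deg 3.6 px [320. 201.]
   0.71 [636.7 158.4] [47.4 74.5] long-vs-y deg 3.5 px [319. 306.]
bottle_center [(0.7, [0.631, 0.229, 0.032])]
   0.9 [646.7 199.6] [27.4 90. ] long-vs-y deg 27.5 px [442. 198.]
t 16.50 tcp [0.6311 0.2327 0.0772] gap 0.798 F [-0.6  0.3  0.1]
shift cm [-21.01 -20.64  -1.19] turn deg [-0.1  0.2 90. ]
```

View pics/w14.png

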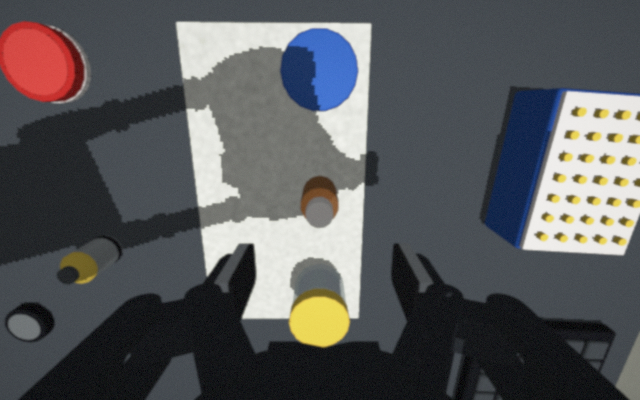

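>>> {"op": "play_rows", "data": {
  "rows": [
    [-2.6,-2.6,-1.2,0,0,10.5,0],
    [-5.3,-5.2,-1.2,0,0,21,0],
    [-7.9,-7.7,-1.2,0,0,31.5,0],
    [-10.5,-10.3,-1.2,0,0,42,0],
    [-13.1,-12.9,-1.2,0,0,52.5,0],
    [-15.8,-15.5,-1.2,0,0,63,0],
    [-18.4,-18,-1.2,0,0,73.5,0],
    [-21,-20.6,-1.2,0,0,84,0]
  ]
}}

```text
time: 17.5
tcp_pos: [0.439, 0.0091, 0.0903]
ee_rot: [-3.131, -0.259, 0.003]
contact_force: [-0.0, -0.3, 0.5]
finger_gap: 1.002
```

>>> {"op": "play_rows", "data": {
  "rows": [
    [0,0,0,0,0,6,0],
    [0,0,0,0,0,6,0]
  ]
}}

```text
time: 17.75
tcp_pos: [0.4399, 0.0097, 0.0907]
ee_rot: [-3.14, -0.104, 0.002]
contact_force: [0.2, -0.2, 0.1]
finger_gap: 1.002
```

```bash
python3 look.py wrist w15 objective_blue_center:.04 ; python3 -c "
from h import *
p=read_camera('wrist')
print(proj(p,np.array([[.439,.0095,.05],[.439,.0095,.0]])))
delta(.439,.0095,-.008,3.8)"
```

```text
objective_blue_center [(0.68, [0.44, 0.002, 0.023])]
   0.78 [445.1   5.8] [33.9 26.3] long-vs-y deg -86.2 px [329. 196.]
   0.24 [ 573.9 -159.8] [85.3 32.3] long-vs-y deg -0.4 px [576.  36.]
(array([323.94641127, 323.81619325]), array([207.44554435, 189.79744207]))
t 17.95 tcp [0.4403 0.0102 0.0911] gap 1.005 F [0.4 0.4 0.4]
shift cm [-0.13  0.06  9.91] turn deg [-0.   0.   0.1]
```

View pics/w15.png

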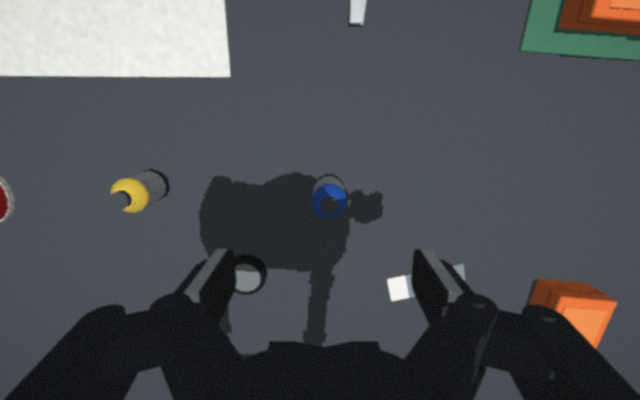

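Run:
```python
from h import *
p=read_camera('wrist')
print(toz(p,[247,331],[274,180],.01))
p=read_camera('top')
print(toz(p,[294],[264],.01), toz(p,[360,396,378],[270,260,266],.002))
```

```text
[[0.35189332 0.07845031 0.01      ]
 [0.45123269 0.00404844 0.01      ]]
[[0.35163421 0.08171971 0.01      ]] [[ 0.33993843 -0.06037875  0.002     ]
 [ 0.36172653 -0.13808597  0.002     ]
 [ 0.34869824 -0.099164    0.002     ]]
```

>>> {"op": "play_rows", "data": {
  "rows": [
    [0.1,0.4,4.5,0,0,0,0],
    [0.1,0.4,8,0,0,0,0],
    [0.1,0.4,9.6,0,0,0,0],
    [0.1,0.4,9.6,0,0,0,0.4],
    [0.1,0.4,9.6,0,0,0,0.8],
    [0.1,0.4,9.6,0,0,0,0.8],
    [0.1,0.4,9.6,0,0,0,0.8],
    [0.1,0.4,9.6,0,0,0,0.8]
  ],
  "grip_force": 60
}}

```text
time: 19.05
tcp_pos: [0.4428, 0.0059, -0.0027]
ee_rot: [3.14, 0.104, 0.005]
contact_force: [-1.1, -0.8, 6.9]
finger_gap: 0.289
```

```bash
python3 look.py wrist w16; python3 -c "
from h import *
delta(.567,.324,-.004,3.8)"
```

```text
t 19.10 tcp [ 0.4429  0.0059 -0.0026] gap 0.293 F [-1.  -0.2  6.8]
shift cm [ 14.48 -30.93   0.17] turn deg [ 0.  -0.2 -0. ]
```

View pics/w16.png

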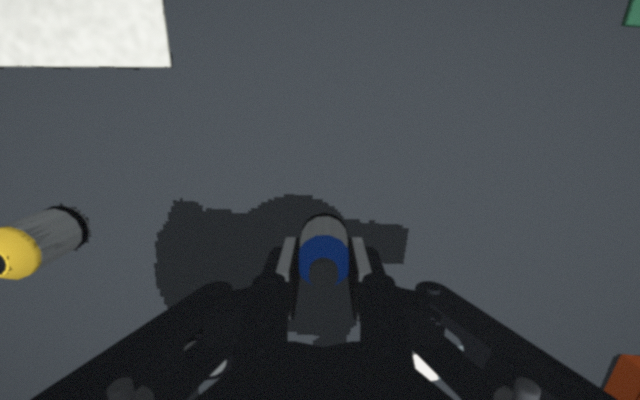

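```bash
python3 - <<'E'
from h import *
p=read_camera('wrist')
print(toz(p,[323,323,323],[270,265,215],.05))
E
python3 - <<'E'
import cv2
im=cv2.imread('pics/w16.png')[190:360,230:420]
cv2.imwrite('pics/w16z.png',cv2.resize(im,None,fx=3.5,fy=3.5,interpolation=cv2.INTER_CUBIC))
E
```

```text
[[0.44270026 0.00596087 0.05      ]
 [0.44531403 0.00613361 0.05      ]
 [0.46999092 0.00776454 0.05      ]]
```

View pics/w16z.png

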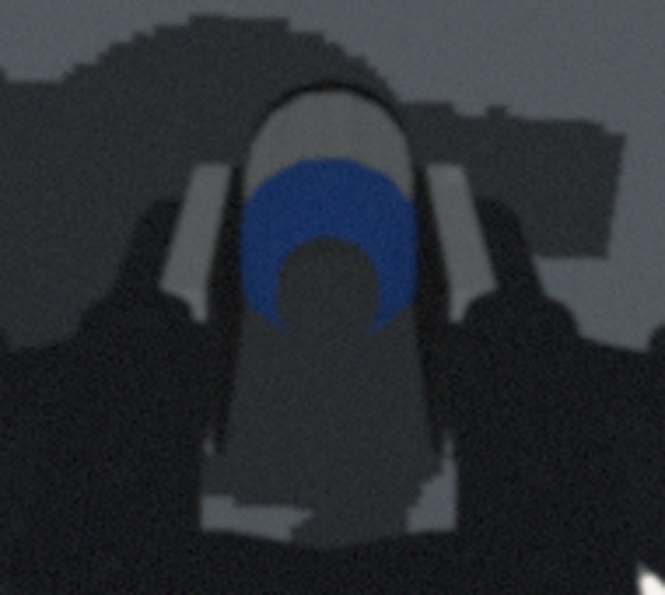

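>>> {"op": "play_rows", "data": {
  "rows": [
    [0,0,-4,0,0,0,0.85],
    [0,0,-9,0,0,0,0.85],
    [2.4,-5.2,-9,0,0,0,0.85],
    [4.8,-10.3,-9,0,0,0,0.85],
    [7.2,-15.5,-9,0,0,0,0.85],
    [9.6,-20.6,-9,0,0,0,0.85],
    [12,-25.8,-9,0,0,0,0.85],
    [14.5,-30.9,-9,0,0,0,0.85]
  ]
}}

```text
time: 20.15
tcp_pos: [0.5662, 0.3257, 0.085]
ee_rot: [3.14, 0.104, -0.001]
contact_force: [0.6, 0.1, -1.0]
finger_gap: 0.288
```

>>> {"op": "play_rows", "data": {
  "rows": [
    [0,0,0,0,0,0,0.85],
    [0,0,0,0,0,0,0.85]
  ]
}}

```text
time: 20.4
tcp_pos: [0.5655, 0.3237, 0.0845]
ee_rot: [3.139, 0.104, -0.003]
contact_force: [0.4, -0.5, -2.1]
finger_gap: 0.285
```

```bash
python3 look.py wrist w17 objective_blue_center:.13 jar_blue:.058 tray:.003;python3 look.py scene s17; python3 -c "
from h import *
delta(.567,.324,-.000,3.8)"
```

```text
objective_blue_center [(0.68, [0.564, 0.318, 0.113])]
   0.97 [571.2 323.9] [40.2 24.2] long-vs-y deg -86.2 px [324. 250.]
jar_blue [(0.62, [0.625, 0.327, 0.003]), (0.57, [0.632, 0.235, 0.033]), (0.34, [0.564, 0.319, 0.112])]
   0.68 [626.  328.3] [48.9 48.8] long-vs-y deg -56.9 px [322. 124.]
tray [(0.9, [0.601, 0.232, 0.003])]
   0.83 [596.4 230.7] [152.4 272.9] long-vs-y deg 3.6 px [438. 149.]
t 20.80 tcp [0.5661 0.3233 0.0861] gap 0.287 F [-0.9 -0.6 -2.7]
shift cm [ 0.09 -0.06  8.61] turn deg [-0.  -0.  -0.1]
```

View pics/w17.png

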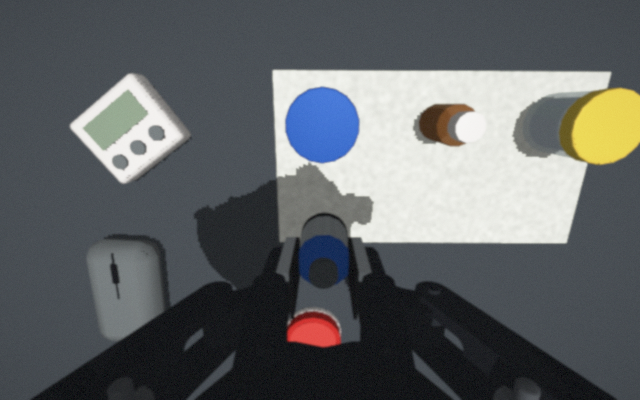

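View pics/s17.png

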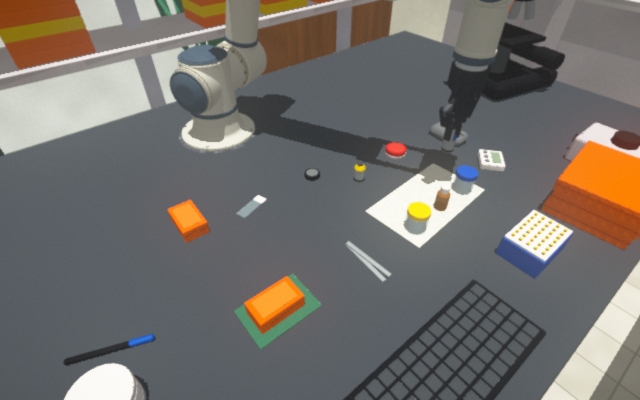

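>>> {"op": "play_rows", "data": {
  "rows": [
    [0.1,-0.1,4,0,0,0,0.85],
    [0.1,-0.1,7,0,0,0,0.85],
    [0.1,-0.1,8.2,0,0,0,0.85],
    [0.1,-0.1,8.2,0,0,0,0.85]
  ]
}}

```text
time: 21.3
tcp_pos: [0.5668, 0.3248, 0.0035]
ee_rot: [3.14, 0.103, -0.001]
contact_force: [-0.2, -0.4, -1.6]
finger_gap: 0.292
```

>>> {"op": "play_rows", "data": {
  "rows": [
    [0,0,0.2,0,0,0,0.85],
    [0,0,0.2,0,0,0,0.85]
  ]
}}

```text
time: 21.55
tcp_pos: [0.5675, 0.3253, 0.0028]
ee_rot: [-3.139, -0.104, -0.003]
contact_force: [-0.5, 0.3, -1.9]
finger_gap: 0.29
```

>>> {"op": "play_rows", "data": {
  "rows": [
    [0,0,0.15,0,0,0,0.85],
    [0,0,0.15,0,0,0,0.85]
  ]
}}

```text
time: 21.8
tcp_pos: [0.5672, 0.3251, 0.0005]
ee_rot: [-3.139, -0.104, -0.001]
contact_force: [-0.7, -0.9, -0.2]
finger_gap: 0.293
```

>>> {"op": "play_rows", "data": {
  "rows": [
    [0,0,0.1,0,0,0,0.85],
    [0,0,0.1,0,0,0,0.85]
  ]
}}

```text
time: 22.05
tcp_pos: [0.5675, 0.3252, 0.0005]
ee_rot: [-3.139, -0.104, -0.003]
contact_force: [-1.8, -1.6, 4.9]
finger_gap: 0.288
```

>>> {"op": "play_rows", "data": {
  "rows": [
    [0,0,0,0,0,0,0.6],
    [0,0,0,0,0,0,0.4],
    [0,0,0,0,0,0,0.4],
    [0,0,-4,0,0,0,0.4],
    [0,0,-9,0,0,0,0.4],
    [0,0,-9,0,0,0,0.4]
  ]
}}

```text
time: 22.8
tcp_pos: [0.5695, 0.3263, 0.0954]
ee_rot: [-3.136, -0.104, -0.014]
contact_force: [0.3, 0.9, 0.0]
finger_gap: 0.602
```

```bash
python3 look.py wrist w18 objective_blue_center:.045 jar_blue:.058 bottle_center:.06;python3 look.py scene s18 objective_blue_center:.045;python3 look.py top t18 dish_center:.016 ; python3 -c "
from h import *
delta(.417,.324,.08,0)"
```

```text
objective_blue_center [(0.59, [0.566, 0.323, 0.029])]
   0.9 [570.6 324.7] [34.9 26.4] long-vs-y deg -86.1 px [326. 202.]
jar_blue [(0.85, [0.625, 0.328, 0.002])]
   0.72 [626.  328.3] [49.1 49.1] long-vs-y deg -39.2 px [326. 130.]
bottle_center [(0.69, [0.631, 0.235, 0.034])]
   0.73 [633.2 243.5] [43.5 27.6] long-vs-y deg -16.6 px [448. 129.]
objective_blue_center [(0.77, [0.566, 0.329, 0.028]), (0.45, [0.625, 0.33, 0.005])]
   0.67 [574.8 301.9] [26.1 86.3] long-vs-y deg 27.2 px [442. 170.]
dish_center [(0.73, [0.414, 0.323, 0.009]), (0.67, [0.638, 0.14, 0.002])]
   0.58 [412.8 323.1] [57.  56.3] long-vs-y deg -89.7 px [184. 235.]
t 23.45 tcp [0.5668 0.3249 0.0888] gap 0.598 F [ 0.  -0.1  0.4]
shift cm [-14.95  -0.9    0.88] turn deg [0.  0.  3.8]
```

View pics/w18.png

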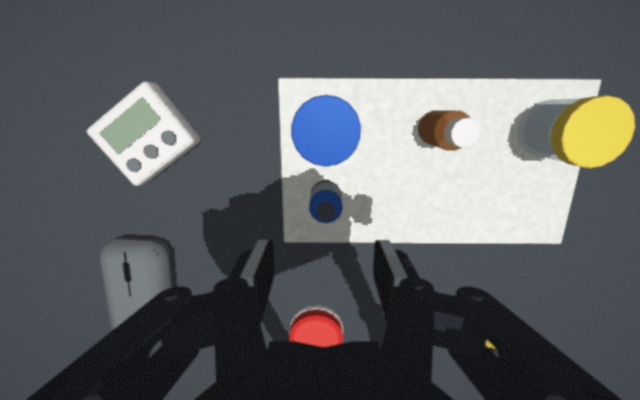

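View pics/t18.png

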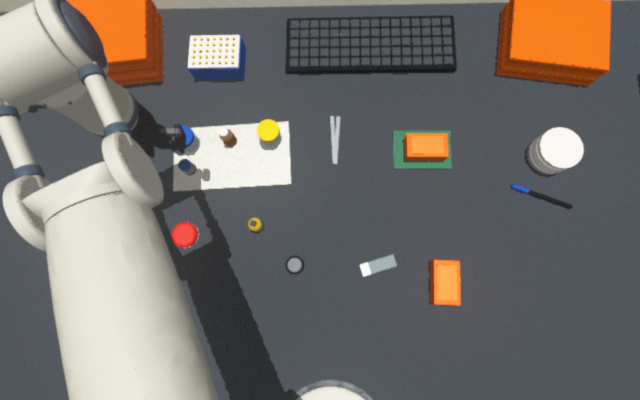

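>>> {"op": "play_rows", "data": {
  "rows": [
    [-5,-0.3,0.3,0,0,1,0],
    [-10,-0.6,0.6,0,0,2,0],
    [-15.2,-0.8,0.9,0,0,3.8,0],
    [-15.2,-0.8,0.9,0,0,3.8,0]
  ]
}}

```text
time: 23.95
tcp_pos: [0.4115, 0.3228, 0.0792]
ee_rot: [3.141, 0.003, -0.003]
contact_force: [1.1, 0.3, 0.6]
finger_gap: 1.003
```

```bash
python3 look.py wrist w19 dish_center:.016 ; python3 -c "
from h import *
p=read_camera('wrist')
print(proj(p,np.array([[.414,.323,.016],[.414,.323,.0]])))
delta(.414,.323,-.02,0)"
```

```text
dish_center [(0.79, [0.414, 0.324, 0.009])]
   0.68 [415.3 323.4] [54.8 57.8] long-vs-y deg 78.7 px [322. 192.]
(array([323.39784172, 323.39630215]), array([198.71934443, 193.4100329 ]))
t 24.15 tcp [0.4159 0.3231 0.0807] gap 1.000 F [-0.4 -0.8 -0.4]
shift cm [-0.2   0.02 10.07] turn deg [-0.  -0.1 -0. ]
```

View pics/w19.png

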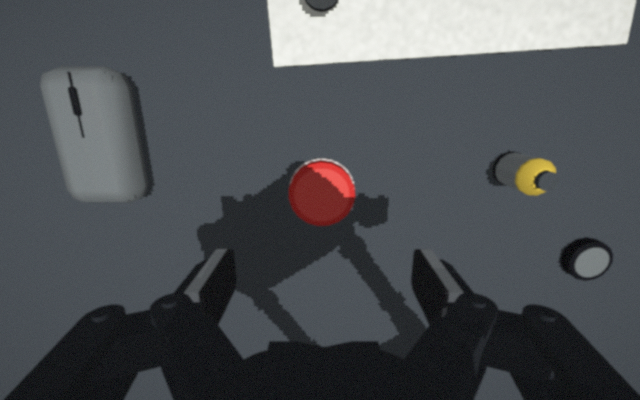

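>>> {"op": "play_rows", "data": {
  "rows": [
    [0.2,0,3.5,0,0,0,0.2],
    [0.2,0,7,0,0,0,0.2],
    [0.2,0,9.5,0,0,0,0.2],
    [0.2,0,9.5,0,0,0,0.2]
  ]
}}

```text
time: 24.65
tcp_pos: [0.4162, 0.3218, -0.0174]
ee_rot: [3.139, -0.002, -0.006]
contact_force: [-0.4, -0.0, -0.4]
finger_gap: 0.8
```

```bash
python3 look.py wrist w20; python3 look.py scene s20
python3 - <<'E'
import cv2
a=cv2.imread('pics/s20.png')[90:190,330:480]
a=cv2.resize(a,None,fx=4,fy=4,interpolation=cv2.INTER_CUBIC)
cv2.imwrite('pics/s20z.png',a)
E
```

```text
(no output)
```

View pics/s20z.png

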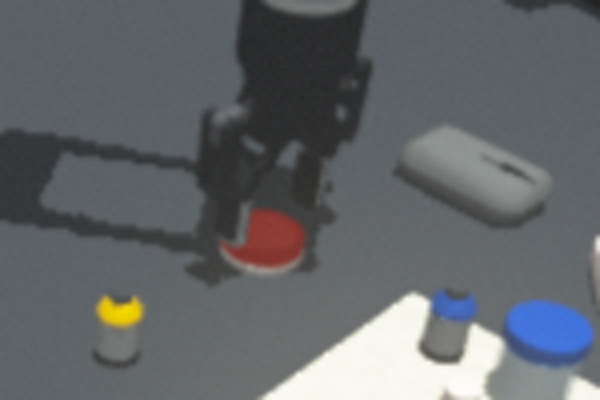

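View pics/w20.png

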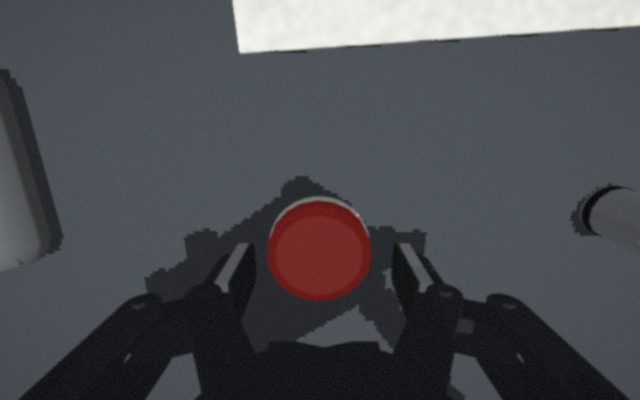

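>>> {"op": "play_rows", "data": {
  "rows": [
    [0,-0.2,0.6,0,0,0,0.2],
    [0,-0.2,0.6,0,0,0,0.2]
  ]
}}

```text
time: 25.0
tcp_pos: [0.417, 0.3252, -0.0205]
ee_rot: [-3.141, 0.0, -0.001]
contact_force: [-0.9, -0.7, 0.3]
finger_gap: 0.797
```

>>> {"op": "play_rows", "data": {
  "rows": [
    [0,0,0.4,0,0,0,0.2],
    [0,0,0.4,0,0,0,0.2]
  ]
}}

```text
time: 25.25
tcp_pos: [0.4165, 0.3248, -0.0253]
ee_rot: [3.141, -0.0, -0.001]
contact_force: [-0.1, 0.2, -0.4]
finger_gap: 0.799
```

>>> {"op": "play_rows", "data": {
  "rows": [
    [0,0,0.3,0,0,0,0.2],
    [0,0,0.3,0,0,0,0.2]
  ]
}}

```text
time: 25.5
tcp_pos: [0.4165, 0.3248, -0.0284]
ee_rot: [3.141, -0.0, -0.001]
contact_force: [0.7, 0.2, -0.0]
finger_gap: 0.799
```

```bash
python3 look.py wrist w21; python3 look.py scene s21
python3 - <<'E'
import cv2
a=cv2.imread('pics/s21.png')[90:190,330:480]
a=cv2.resize(a,None,fx=4,fy=4,interpolation=cv2.INTER_CUBIC)
cv2.imwrite('pics/s21z.png',a)
E
```

```text
(no output)
```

View pics/s21z.png

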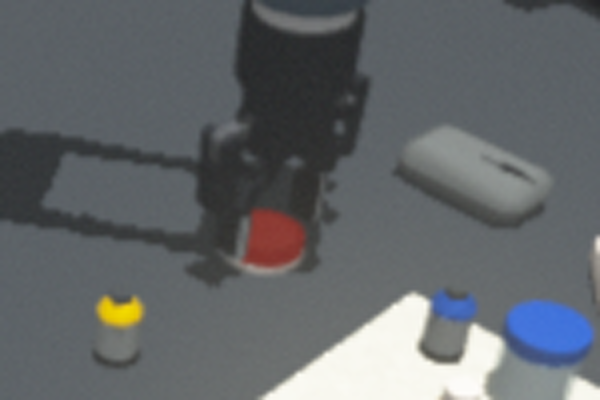

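>>> {"op": "play_rows", "data": {
  "rows": [
    [0,0,0.2,0,0,0,0.2],
    [0,0,0.2,0,0,0,0.4],
    [0,0,0.2,0,0,0,0.5],
    [0,0,0.2,0,0,0,0.5]
  ],
  "grip_force": 30
}}

```text
time: 26.1
tcp_pos: [0.4168, 0.325, -0.0298]
ee_rot: [-3.141, 0.001, -0.001]
contact_force: [0.2, 0.1, 1.3]
finger_gap: 0.635
```

```bash
python3 look.py wrist w22
```

```text
(no output)
```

View pics/w22.png

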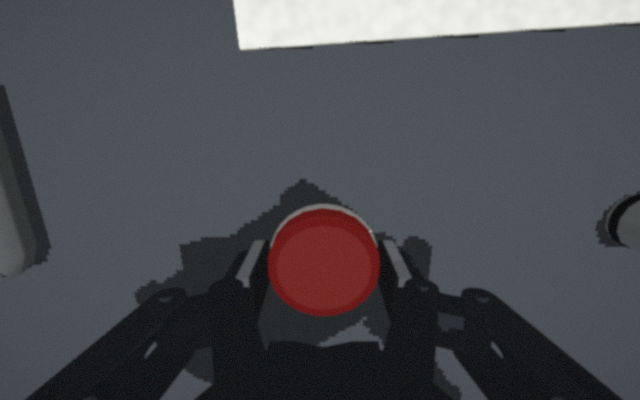

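Run:
```python
from h import *
p=read_camera('wrist')
print(toz(p,[324,324],[262,260],.016))
delta(.6095,-.208,.08,-.4)
```

```text
[[0.41721113 0.32458009 0.016     ]
 [0.41830222 0.32458083 0.016     ]]
t 26.20 tcp [ 0.4168  0.325  -0.0299] gap 0.635 F [-0.2 -0.   1.6]
shift cm [ 19.29  53.29 -11.  ] turn deg [-0.  -0.   0.4]
```

>>> {"op": "play_rows", "data": {
  "rows": [
    [0,0,-1,0,0,0,0.6],
    [0,0,-5,0,0,0,0.6],
    [0,0,-11,0,0,0,0.6],
    [0,0,-11,0,0,0,0.6]
  ]
}}

```text
time: 26.7
tcp_pos: [0.4195, 0.3268, 0.0871]
ee_rot: [-3.135, 0.001, -0.015]
contact_force: [-0.4, 1.1, -1.0]
finger_gap: 0.639
```

```bash
python3 look.py wrist w23;  python3 - <<'E'
from h import *
delta(.6095,-.208,.08,-.4)
E
```

```text
t 26.75 tcp [0.4182 0.326  0.0837] gap 0.634 F [ 0.6 -0.1 -1.2]
shift cm [19.14 53.39  0.28] turn deg [-0.2 -0.3  0.4]
```

View pics/w23.png

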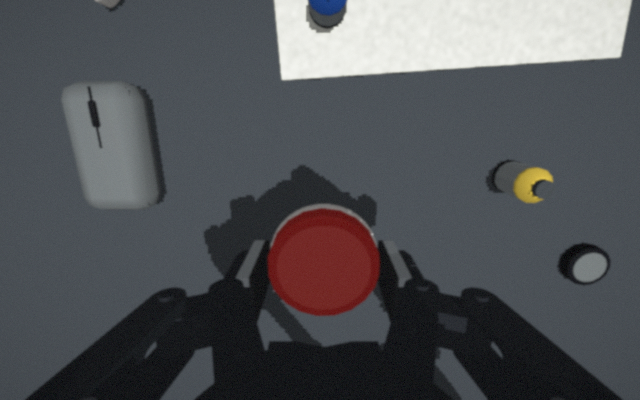

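>>> {"op": "play_rows", "data": {
  "rows": [
    [1,3,0,0,0,0,0.6],
    [2.9,8,0,0,0,0,0.6],
    [4.9,13.5,0,0,0,0,0.6],
    [6.8,19,0,0,0,0,0.6],
    [8.8,24.5,0,0,0,0,0.6],
    [10.8,30,0,0,0,0,0.6],
    [12.7,35.5,0,0,0,0,0.6],
    [14.7,41,0,0,0,0,0.6]
  ]
}}

```text
time: 27.75
tcp_pos: [0.563, -0.0868, 0.0782]
ee_rot: [-3.141, 0.001, 0.004]
contact_force: [0.8, 0.4, -0.7]
finger_gap: 0.637
```

>>> {"op": "play_rows", "data": {
  "rows": [
    [2,5.5,0,0,0,0.2,0.6],
    [4.4,12.3,0,0,0,0.4,0.6],
    [4.4,12.3,0,0,0,0.4,0.6],
    [4.4,12.3,0,0,0,0.4,0.6]
  ]
}}

```text
time: 28.25
tcp_pos: [0.6066, -0.2081, 0.0781]
ee_rot: [-3.14, 0.013, 0.005]
contact_force: [-0.3, 1.0, -0.4]
finger_gap: 0.638
```

```bash
python3 look.py wrist w24 slide_box_center:.035 mat:.003;  python3 - <<'E'
from h import *
delta(.6095,-.208,.08,-.4)
E
```

```text
slide_box_center [(0.63, [0.607, -0.206, 0.02])]
   0.88 [ 612.7 -209. ] [89.6 57.6] long-vs-y deg -0.4 px [324. 191.]
mat []
   0.91 [ 610.4 -204.6] [130.   89.1] long-vs-y deg -0.5 px [321. 175.]
t 28.50 tcp [ 0.6075 -0.2066  0.0803] gap 0.637 F [-0.4 -0.2  0. ]
shift cm [0.2  0.14 0.03] turn deg [-0.  -0.   0.1]
```

View pics/w24.png

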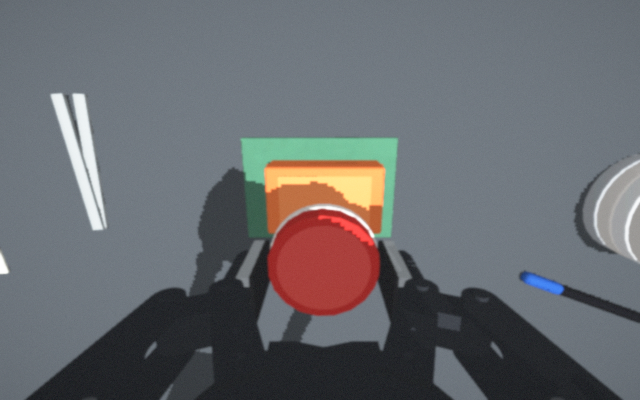

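>>> {"op": "play_rows", "data": {
  "rows": [
    [0.3,0.1,3,0,0,0,0.6],
    [0.3,0.1,6,0,0,0,0.6],
    [0.3,0.1,7.0,0,0,0,0.6],
    [0.3,0.1,7.0,0,0,0,0.6]
  ]
}}

```text
time: 29.0
tcp_pos: [0.6102, -0.2085, 0.0098]
ee_rot: [-3.141, 0.01, 0.001]
contact_force: [0.6, -0.7, 0.4]
finger_gap: 0.639
```

```bash
python3 look.py wrist w25 slide_box_center:.035 dish_center:.051; python3 look.py scene s25
```

```text
slide_box_center []
   0.77 [ 626.2 -209.2] [89.9 38. ] long-vs-y deg -0.4 px [324. 210.]
dish_center [(0.73, [0.608, -0.209, 0.047])]
   0.78 [ 607.6 -208.6] [56.4 62.8] long-vs-y deg 89.6 px [323. 260.]
```

View pics/w25.png

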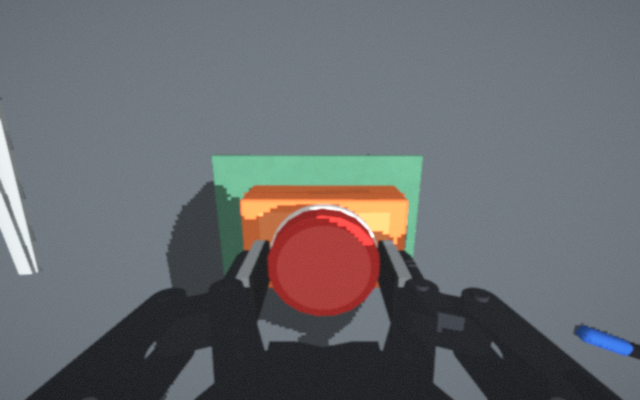

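View pics/s25.png

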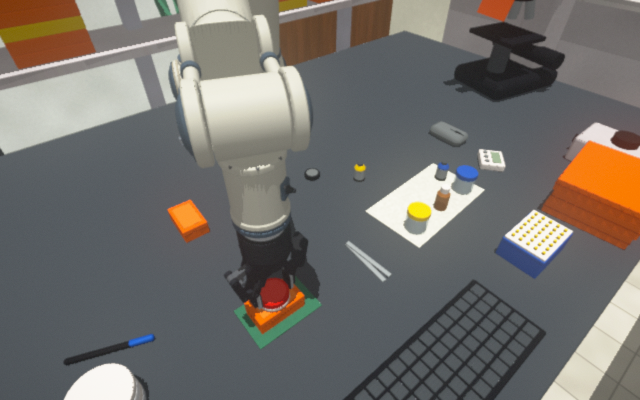

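>>> {"op": "play_rows", "data": {
  "rows": [
    [0,0,0.3,0,0,0,0.6],
    [0,0,0.3,0,0,0,0.6]
  ]
}}

```text
time: 29.55
tcp_pos: [0.6103, -0.2091, 0.0066]
ee_rot: [-3.141, 0.012, 0.001]
contact_force: [0.2, 0.9, -0.2]
finger_gap: 0.64
```

>>> {"op": "play_rows", "data": {
  "rows": [
    [0,0,0.15,0,0,0,0.6],
    [0,0,0.15,0,0,0,0.6]
  ]
}}

```text
time: 29.8
tcp_pos: [0.6104, -0.2092, 0.0053]
ee_rot: [-3.141, 0.012, 0.0]
contact_force: [-0.2, 0.2, 0.4]
finger_gap: 0.642
```

>>> {"op": "play_rows", "data": {
  "rows": [
    [0,0,0.1,0,0,0,0.6],
    [0,0,0.1,0,0,0,0.6]
  ]
}}

```text
time: 30.05
tcp_pos: [0.6105, -0.2092, 0.0051]
ee_rot: [3.141, -0.011, 0.0]
contact_force: [-2.3, 0.7, 4.2]
finger_gap: 0.637
```

Contact felt at the expected height; release and rise.

>>> {"op": "play_rows", "data": {
  "rows": [
    [0,0,0,0,0,0,0.3],
    [0,0,0,0,0,0,0.1],
    [0,0,0,0,0,0,0],
    [0,0,-3,0,0,0,0],
    [0,0,-8,0,0,0,0],
    [-3,0,-11,0,0,0,0],
    [-3,0,-11,0,0,0,0]
  ]
}}

```text
time: 30.92
tcp_pos: [0.5813, -0.2098, 0.1188]
ee_rot: [3.139, -0.012, 0.01]
contact_force: [1.0, -0.3, 0.4]
finger_gap: 1.004
```

```bash
python3 look.py wrist w26 slide_box_center:.035 dish_center:.051 mat:.003; python3 look.py scene s26 slide_box_center:.035 dish_center:.051 objective_yellow_center:.03 bottle_center:.03 objective_blue_center:.03
```

```text
slide_box_center []
   0.74 [ 610.  -231.7] [56.1 45.2] long-vs-y deg -89.1 px [355. 152.]
   0.74 [ 610.8 -182.5] [39.  55.9] long-vs-y deg 86.6 px [286. 154.]
   0.22 [584.3  63.1] [32.1 98. ] long-vs-y deg 72.6 px [ 10. 190.]
dish_center [(0.63, [0.608, -0.209, 0.044])]
   0.82 [ 608.6 -209.5] [55.8 55.6] long-vs-y deg -38.3 px [322. 163.]
mat []
   0.9 [ 609.7 -205.1] [131.2  90.7] long-vs-y deg -0.7 px [319. 153.]
slide_box_center [(0.77, [0.607, -0.207, 0.017]), (0.72, [0.32, -0.236, 0.009])]
   0.72 [ 617.3 -212.6] [97.6 69.9] long-vs-y deg -0.9 px [275. 306.]
   0.57 [ 333.5 -241.9] [ 56.9 121.6] long-vs-y deg 85.9 px [186. 220.]
dish_center [(0.66, [0.614, -0.21, 0.044])]
   0.75 [ 612.4 -211.9] [54.1 63.3] long-vs-y deg 54.3 px [273. 296.]
   0.18 [634.7 305.4] [ 49.4 119.5] long-vs-y deg 25.1 px [464. 179.]
objective_yellow_center []
   0.77 [437.  160.6] [23.9 78.1] long-vs-y deg 43.5 px [359. 171.]
   0.4 [610.3 202.5] [146.7 259.8] long-vs-y deg 4.1 px [428. 201.]
bottle_center [(0.65, [0.632, 0.233, 0.034])]
   0.52 [628.  236.8] [ 31.1 102.9] long-vs-y deg 26.3 px [442. 198.]
   0.46 [610.5 202. ] [145.2 261.6] long-vs-y deg 3.7 px [428. 201.]
objective_blue_center [(0.69, [0.566, 0.326, 0.025]), (0.6, [0.628, 0.231, 0.034])]
   0.7 [563.4 322.3] [28.6 91.3] long-vs-y deg 29.5 px [441. 169.]
```

View pics/w26.png

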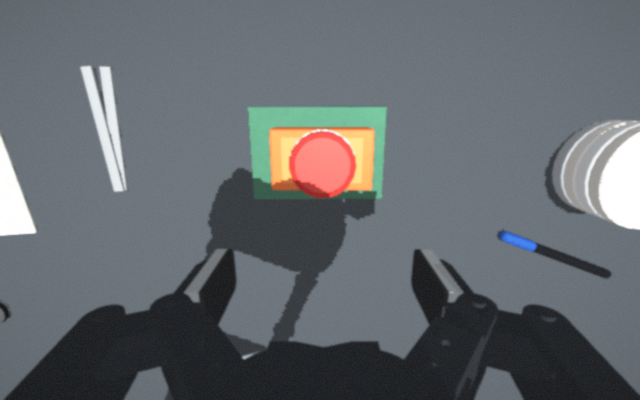

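View pics/s26.png

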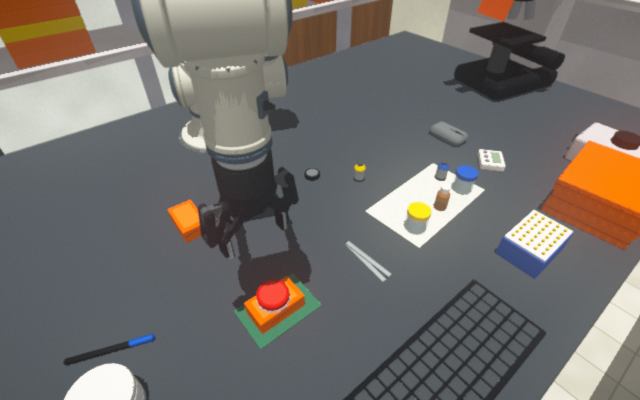

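>>> {"op": "play_rows", "data": {
  "rows": [
    [0,0,0,0,0,0,0],
    [0,0,0,0,0,0,0]
  ]
}}

```text
time: 32.08
tcp_pos: [0.5805, -0.209, 0.1145]
ee_rot: [-3.142, 0.012, -0.0]
contact_force: [0.2, 0.4, 0.8]
finger_gap: 1.001
```

```bash
python3 -c "
from h import *
s=monitor.observe();print(s['time'],s['joint_velocities'].round(3))
print(env.hand_in())"
```

```text
32.075 [-0.002 -0.002  0.001 -0.     0.002  0.001]
the job is handed in; nothing more can be done
None
```

I set out all four items and handed the job in at about 32 s; every position I measured at the end was inside its tolerance. The arm was open, clear of everything and at rest. No verdict is reported on hand-in.

| Item | Last measured position (x, y in mm) | Where it should be | Tolerance |
|---|---|---|---|
| Orange slide box on mat | (610, −208 to −209), aligned to about 0.5° | mat centre (610, −205), so about 4 mm off along y | 12 mm |
| Red dish on box | (609, −210) | box centre, so about 1–2 mm off | 12 mm |
| Amber bottle between the jars | (632, 233) | midpoint (632, 234) | 14 mm |
| Blue-ringed objective | (566, 323–326) | in front of the blue-capped jar at (626, 328), gap about 2 cm | 5–35 mm gap, 14 mm sideways |

All four look upright in the last pictures. I did not touch the yellow-ringed objective. It still shows in its original place, but the network gave no position for it in the final picture, so I have no closing number for it.

- **Failed first grasp:** my first try at the slide box closed above it without touching anything. The fingertips sat roughly 2–3 cm higher than the TCP reading implied. I redid it lower, and then set the other heights from contact force and pictures.
- **Disagreeing readings:** for the dish, the scene camera gave (614, −210) and the wrist camera (608, −209). Both are within tolerance.

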